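Change a length-setting jig over to the next longer part

TASK

Change the jig over for the next longer part: first wind the handwheel anticlockwise (seen from above) until the head slide is right back against its stop screw, then pull up the plunger knob on the tail slide, draw the tail slide exactly one hole further away from the head and let the pin drop fully into that hole. Move the head slide only with the handwheel, and leave the loose things on the bench and on the jig where they are. Do not let go at the end: finish still gripping the knob, with the pin held fully home, ready for the clamp to be tightened.

Things in the scene. Friction and masses are not known exactly. Their poses are not given: they have to be found in the camera images.
- jig: The jig, fixed to the bench: aluminium base plate 160 x 555 mm, 12 mm thick. Origin on the bench under the jig's long centre line; y runs along that line towards the head end (handwheel), x across it, away from the robot at yaw 0, z up. Head: head slide on a rail, stop plate with stop screw, grey gearbox 66 x 66 mm carrying the flat-lying aluminium handwheel. Tail: perforated tube with tail slide.
- tube_end (a point): Outer end of the tail's 40 x 40 mm aluminium tube, middle of its top face, 64 mm above the bench. The tube lies along the jig's y from -305 to -35 mm, with six 10 mm holes in its top, 40 mm apart. Astride it rides the dark steel tail slide: 75 mm long, 56 mm wide, top 72 mm above the bench; upright work face at its head end up to 98 mm, 49 mm from the knob axis; a small clamp lever on its +x side.
- wheel_axis (a point): A fixed point on the handwheel's vertical axis, 136 mm above the bench, level with handle_grip. The wheel is 112 mm in diameter; its rim's top is 109 mm and its hub's top 115 mm above the bench.
- handle_grip (a point): Centre of the wheel's upright black crank handle, 44 mm from the wheel axis, 136 mm above the bench. The handle is a free-spinning cylinder 20 mm in diameter reaching from 110 to 160 mm above the bench, so it can be held from above with unchanged gripper orientation while it is carried round the circle.
- handwheel (a joint): Angle of the handwheel in rad, about 0 when the head slide meets its stop; it starts at 1.8 to 4.0 and falls as the wheel is wound anticlockwise seen from above. Turning takes about 0.1 N m (2 to 3 N at the handle); at the stop it goes hard.
- head_travel (a joint): Gap in m between the back of the head slide and the tip of its stop screw: 0 when they touch; 15 mm per rad of the handwheel (rack and pinion).
- slide_back (a point): The spot on the back of the head slide (66 x 50 x 30 mm steel block) that meets the stop screw; moves with the slide.
- stop_tip (a point): Tip of the stop screw, fixed on the jig, 46 mm above the bench. The slide touches it when slide_back comes here.
- head_slide: The head slide: steel block 66 x 50 mm, top 61 mm above the bench, with an upright rubber-faced plate at its tail end up to 98 mm. Origin on the jig's centre line at bench height, under the block's middle; it moves along the jig's y.
- knob: Black round plunger knob on the tail slide, 30 mm in diameter and 30 mm tall, its underside 89 mm and its top 119 mm above the bench when the pin is home. Its frame's origin lies on the knob's axis at bench height (when the pin is home), axes as the jig's.
- knob_grip (a point): Point on the knob's axis, 104 mm above the bench when the pin is home (15 mm below the knob's top); it goes up with the knob and along with the tail slide.
- plunger (a joint): How far the plunger is pulled up, m: 0 = pin fully home, 10 mm deep in the tube's hole; at 0.010 the pin just clears the tube, the end of its travel is 0.014. A spring pulls it down: 7 N at home, 12 N at the top. Pin 8 mm thick with a round tip, hole 10 mm; let down between holes it rests on the tube and drops in when the slide passes a hole.
- tail_travel (a joint): Distance in m that the tail slide has moved along the tube away from the head (along the jig's -y); 0 at the start, 0.040 at the next hole, limits -0.012 and 0.125. With the pin pulled it slides with about 4 N; it can be drawn along by the knob itself.
- next_hole (a point): Centre of the mouth of the next hole away from the head, in the tube's top face, 64 mm above the bench: here the pin has to go.
- fitting_a: Brass fitting 24 mm wide, 34 mm tall, standing on the jig's base plate on the robot's side. Bystander; origin under its centre.
- fitting_b: Brass fitting, like the other one, standing on the base plate on the far side. Bystander; origin under its centre.
- spanner: Steel open-ended spanner 170 mm long, lying on the bench on the robot's side of the jig. Bystander; origin at its middle.
- hex_key: Dark L-shaped hex key 110 mm long, 8 mm thick, lying on the bench on the robot's side of the jig. Bystander; origin at its bend.
- valve_block: Aluminium valve block 36 x 110 mm, 54 mm tall with three brass stubs, standing behind the jig. Bystander; origin under its centre.
- mug: White mug, 80 mm wide and 92 mm tall, at the left. Bystander; origin under its centre.
- parts_bin: Small grey bin 150 x 100 x 70 mm with brass fittings, at the right. Bystander; origin under its centre.
- carton: Cardboard box 130 x 100 x 80 mm, at the left. Bystander; origin under its centre.

How it is judged (in metres and radians):
On the way, in this order (a step that is already met when the one before it is completed fails the run):
1. the head slide is wound back against its stop screw (gap under 1 mm) (value of joint head_travel below 0.001 m), for 0.2 s.
2. with the head slide at its stop, the plunger is pulled and the pin is clear of its hole (up at least 8.5 mm) (value of joint plunger above 0.0085 m and value of joint head_travel below 0.002 m), for 0.1 s.
At the end, for the whole second after the job is handed in: The head slide is against its stop (gap under 2 mm), the tail slide stands one hole further out (40 mm, within 2.5 mm), the pin is home (within 2.5 mm) and the fingers still hold the knob (contact force over 3 N) (value of joint head_travel below 0.002 m and value of joint tail_travel between 0.0375 and 0.0425 m and value of joint plunger below 0.0025 m and contact force between the fingers and knob above 3 N); the arm keeps its last pose, push and grip.
It fails at once if the head slide is pushed by the robot directly (over 3 N) (contact force between the arm and head_slide above 3 N).
It fails at once if a loose thing is shifted by more than 20 mm (distance of any of fitting_a, fitting_b, spanner, hex_key, valve_block, mug, parts_bin, carton from where it was at the start of the episode above 0.02 m).
It also fails if it takes over 58 s, if anything falls off the work surface, if the arm or the gripper's body presses on something with over 40 N, if the wrist force passes 120 N, or if a joint passes its speed limit or range.

ROBOT

A 7-joint arm with a two-finger parallel gripper is mounted at the origin on the work surface. World frame = base frame: x ahead of the robot, y to its left, z up, the work surface at z = 0. Lengths are in mm, angles in degrees, forces in N, time in s.
With the tool pointing down it reaches from about 350 to 900 mm from the base axis. Payload 8.1 kg.
Tool frame: the origin (TCP) lies between the finger pads; the fingertips stand 25 mm ahead of it and the grasp point (between the pads) lies 6 mm ahead of it; y points along the fingers, z is the direction in which the jaws open and shut, and the axes are right-handed (so a half turn about y gives the same grasp; the last joint's range is limited). The gripper opens to 92 mm and grips with 3 to 60 N. Pads are 19 mm wide; open, the fingers measure 130 mm over their backs; the gripper's body (75 mm by 190 mm) begins 47 mm behind the grasp point.
Start: joints at [-82.311, 24.895, 1.432, 90.138, -0.665, 64.973, -4.303], TCP at [146.647, 607.565, 251.742] pointing down, gripper open.
Joint ranges: [-149.89, 149.89], [-25.12, 119.58], [-72.63, 75.52], [4.76, 147.25], [-75.54, 255.54], [6.69, 114.76], [-157.13, 157.13]. Speed limits (degrees/s): [127.2, 127.2, 172.46, 172.46, 180, 180, 180].

INTERFACE

Orientations are given as [roll, pitch, yaw] about the fixed x, y, z axes, in that order (R = Rz(yaw) Ry(pitch) Rx(roll)).
In Python, from plant import arm gives the robot as it stands.
- The arm moves only by the tool arm_command, never from a script. Its argument "commands" is a list of rows, each a list of 6 numbers: the shift along the world's x, y, z scaled (see below), then the turn, a rotation vector about the world's x, y, z scaled (see below). In form: [[x, y, z, rx, ry, rz], ...]. A call has 1 to 5 rows; each row is the pose to reach, as a shift and turn from the pose commanded when the call began, turning the shorter way round; what a row does not reach only later rows make up. The controller multiplies each number of a shift by 10 cm and each number of a turn by pi rad. A row lasts 1/8 s, in which the tool goes at most 62.5 mm and 10.7 degrees, less where a joint would pass 70% of its speed; a pose out of reach is approached as far as the arm can. A call with a number of a shift or a turn outside -1 to 1 is refused whole. A call with a gripper value outside its range is refused whole. "gripper" is the gripper command: -1 is fully open, 1 is shut, values between are in proportion, set as the call begins (left out, the last holds). The fingers move at their own pace and stop on an object; "newtons" is the grip in N (left out, the last holds). Time passes only in rows, so rows that repeat a pose let the fingers close. It gives the time, the measured TCP pose, the force and the opening at its end, in the units of the state.
- arm.read_state(): the state, without advancing time (a new reading comes with each control period).
- arm.camera(name): name is "scene" or "top"; returns a dict with "img" (480x640x3 uint8, blue, green, red), "intrinsics" (3x3 intrinsics, pixels), "D" ([k1, k2, p1, p2, k3] as OpenCV has them; the pictures are not rectified), "rvec" (rotation vector, rad) and "tvec" (3), from world to camera coordinates, as OpenCV has them. Camera axes: x right, y down, z forward; pixel columns grow to the right and rows downward; lengths in mm; the calibration is good to about 2 mm. A picture is of the moment at which its call begins. There is no depth.
- arm.sign_off(): hands the job in, once; it reports no verdict.
The state is a dict: "clock": time; "qpos": joint angles; "dq": joint speeds; "joint_torque": joint torques, N m; "tcp_pos": TCP position; "ee_rot": TCP orientation; "ft_force": force on the tool from outside, world axes, zero at the start; "torque": the same for the moment, N m; "grip_width": finger opening in mm.
Only numpy, scipy, OpenCV 4.12 (cv2) and the standard library are available. Lean on these libraries where they do the work, as an engineer would, in place of code of your own. Each camera call takes 0.05 s, during which the arm holds its last target. There are 200 camera calls.

## Working session

There is one attempt and no reset: what is moved stays moved. The work goes in short steps, Python scripts to look and compute and a tool call to move; the robot and the scene stay as the last step left them, time stands still between calls to the robot, and variables do not carry over. Pictures are saved under pics/ and viewed, about 8 in all and at most 12, crops included, and the job is handed in when it is done.

Besides the shell and the picture viewer there is one more tool, called after "Request:" as name(argument=value, ...), one argument or row to a line, values as JSON. arm_command: Moves the arm, as the interface text tells. Its arguments: {"type":"object","properties":{"commands":{"type":"array"},"gripper":{"type":"number"},"newtons":{"type":"number"}},"required":["commands"]}

```bash
mkdir -p pics; ls; python3 - <<'E'
from plant import arm
import cv2,pickle
s=arm.read_state(); print(s)
d={}
for n in("scene","top"):
    c=arm.camera(n); d[n]=c; cv2.imwrite(f"pics/{n}0.png",c["img"]); print(n,c["intrinsics"],c["D"],c["rvec"],c["tvec"])
pickle.dump(d,open("c0.pkl","wb"))
E
```

```text
pics
{'clock': 0.0, 'qpos': array([-82.3102223 ,  24.93736811,   1.43090048,  90.18854086,
        -0.66636247,  64.97282381,  -4.30181556]), 'dq': array([-0.06565665,  0.01288288, -0.08805414, -0.07658476, -0.00202963,
        0.043309  ,  0.05529963]), 'joint_torque': array([-2.81878902e-04, -6.67866397e+01,  9.84570198e-01, -3.14464438e+01,
       -6.05668151e-02,  4.27112239e-02,  1.67157918e-04]), 'tcp_pos': array([146.56171141, 607.09302111, 250.93878735]), 'ee_rot': array([-9.00901650e+01, -6.68947068e-03, -1.35719987e+01]), 'ft_force': array([ 0.23432718, -0.71167886, -0.23335225]), 'torque': array([ 0.03593695,  0.01683976, -0.00249075]), 'grip_width': 91.9132041658398}
scene [[506.84931263   0.         317.28387718]
 [  0.         506.84931263 239.81132575]
 [  0.           0.           1.        ]] [-0.02805887  0.          0.          0.          0.        ] [ 2.39517142  0.93898682 -0.27176899] [-375.67755306 -258.59721862 1513.52823301]
top [[451.02022954   0.         320.39100702]
 [  0.         451.02022954 239.24297742]
 [  0.           0.           1.        ]] [0.00347837 0.         0.         0.         0.        ] [ 2.1350211  -2.15188104  0.11555826] [  -3.16830339  538.21237639 1421.17753784]
```

View pics/scene0.png

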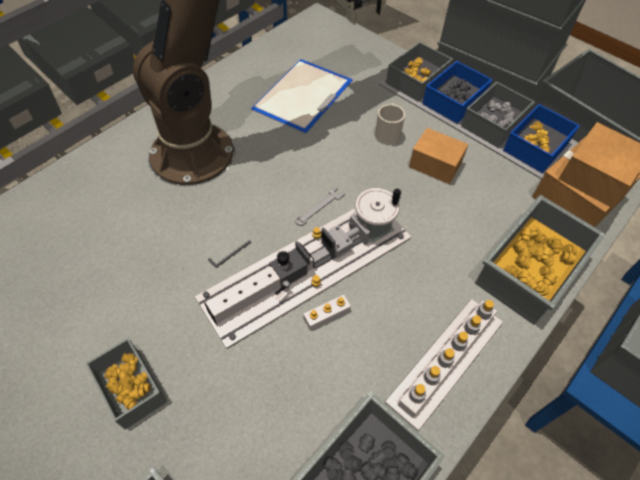

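View pics/top0.png

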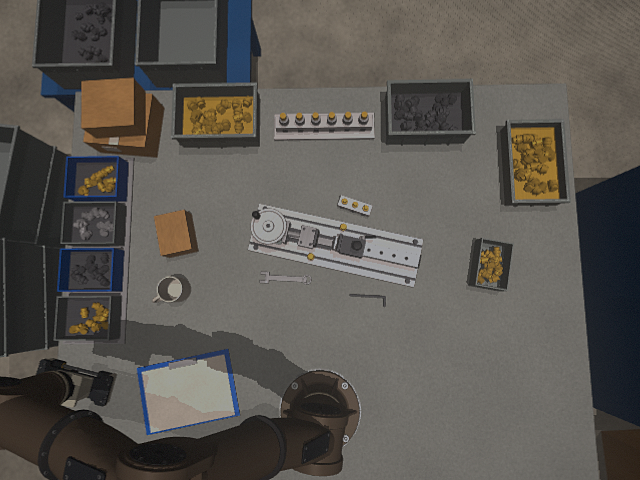

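The scene view shows the wheel near (376,206), the handle (397,195) and the knob (283,258). In the top view the wheel is at (268,227) and the handle at (256,215). Next I'll enlarge both and measure.

```bash
cat > h.py <<'E'
import numpy as np,cv2,pickle
def ray(c,uv):
    R,_=cv2.Rodrigues(np.array(c["rvec"],float)); t=np.array(c["tvec"],float).ravel()
    p=cv2.undistortPoints(np.array([[uv]],float),np.array(c["intrinsics"]),np.array(c["D"]))[0,0]
    return -R.T@t, R.T@np.array([p[0],p[1],1.])
def onz(c,uv,z):
    o,d=ray(c,uv); return o+d*(z-o[2])/d[2]
def proj(c,P):
    return cv2.projectPoints(np.array(P,float).reshape(-1,1,3),np.array(c["rvec"],float),np.array(c["tvec"],float),np.array(c["intrinsics"]),np.array(c["D"]))[0].reshape(-1,2)
def crop(c,x,y,w,h,s):
    return cv2.resize(c["img"][y:y+h,x:x+w],None,fx=s,fy=s,interpolation=cv2.INTER_CUBIC)
def blobs(c,x,y,w,h,thr,amin=4):
    g=c["img"][y:y+h,x:x+w].max(2); n,l,st,ce=cv2.connectedComponentsWithStats((g<thr).astype(np.uint8))
    return [(tuple(ce[i]+[x,y]),st[i].tolist()) for i in range(1,n) if st[i][4]>=amin]
E
python3 - <<'E'
from h import *
d=pickle.load(open("c0.pkl","rb"))
a=crop(d["scene"],190,180,230,170,3.4); b=crop(d["top"],240,195,195,100,4)
cv2.imwrite("pics/cs.png",a);cv2.imwrite("pics/ct.png",b)
for n,box in(("scene",(190,180,230,170)),("top",(240,195,195,100))):
    print(n)
    for t in(35,): 
        for q in blobs(d[n],*box,t): print(q)
t=d["top"];s=d["scene"]
print("wheel hub",onz(s,(377,205),115),onz(t,(268,226),115))
print("handle top",onz(s,(397,190),160),onz(t,(256,214),160))
E
```

```text
scene
((np.float64(395.47457627118644), np.float64(197.4406779661017)), [203, 12, 7, 12, 59])
((np.float64(326.9111111111111), np.float64(241.54444444444445)), [132, 53, 11, 17, 90])
((np.float64(283.46296296296293), np.float64(260.44444444444446)), [88, 74, 11, 11, 54])
((np.float64(282.5), np.float64(287.6666666666667)), [91, 107, 4, 3, 6])
top
wheel hub [575.11284698 148.44325084 115.        ] [570.19632946 151.42937648 115.        ]
handle top [600.1438452  187.42080126 160.        ] [599.47124938 181.31558137 160.        ]
```

View pics/cs.png

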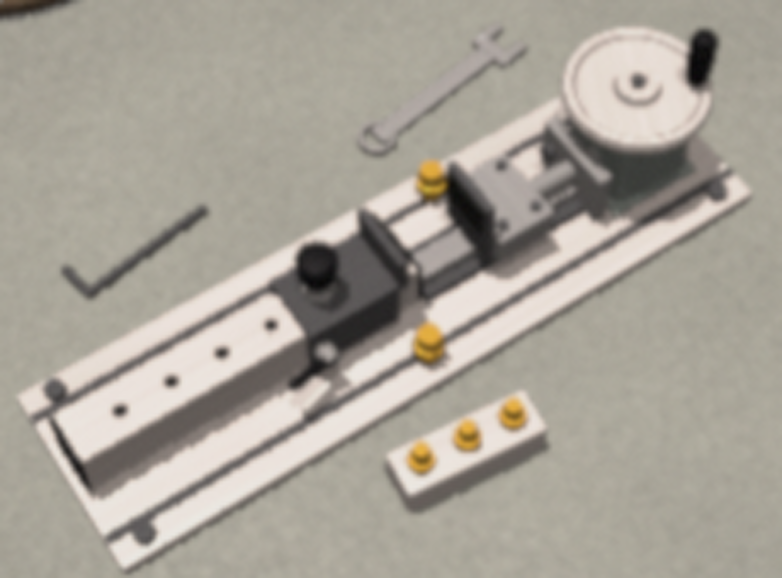

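View pics/ct.png

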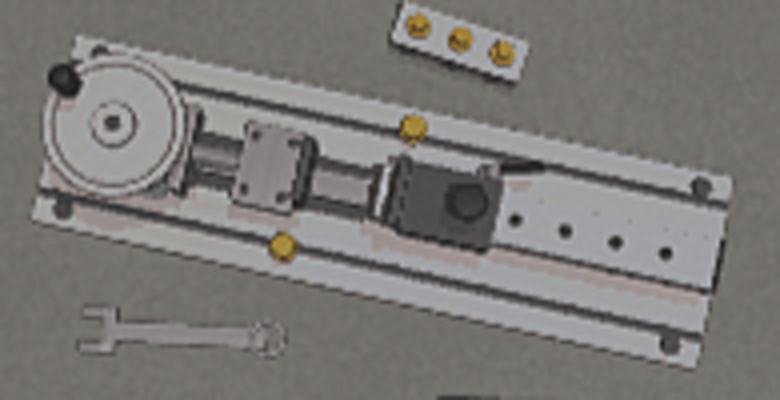

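```bash
python3 - <<'E'
from h import *
d=pickle.load(open("c0.pkl","rb")); s,t=d["scene"],d["top"]
S=lambda x,y:((x+.5)/3.4-.5+190,(y+.5)/3.4-.5+180)
T=lambda x,y:((x+.5)/4-.5+240,(y+.5)/4-.5+195)
def p(n,*a): print(n,*[np.round(v,1) for v in a])
p("hub115",onz(s,S(638,80),115),onz(t,T(112,123),115))
p("handle",onz(s,S(706,37),160),onz(t,T(64,79),157))
p("knob",onz(s,S(317,256),119),onz(t,T(466,202),117))
sh=[onz(s,S(*q),64) for q in((271,325),(222,352),(171,381),(120,410))]
th=[onz(t,T(*q),64) for q in((515,220),(565,231),(615,242),(665,253))]
p("holes s",*sh);p("holes t",*th)
for h in (sh,th):
    v=h[0]-h[3]; p("dir",v,np.array([np.degrees(np.arctan2(-v[0],v[1])),np.linalg.norm(v)/3]))
p("slidetop",onz(s,S(503,168),61),onz(s,S(502,226),61),onz(s,S(536,206),61),onz(t,T(253,130),61),onz(t,T(290,135),61),onz(t,T(242,196),61),onz(t,T(282,201),61))
p("fit top34",onz(s,S(432,165),46),onz(t,T(283,246),40),onz(s,S(430,330),46),onz(t,T(413,128),40))
E
```

```text
hub115 [572.  153.5 115. ] [572.2 152.6 115. ]
handle [601.7 186.6 160. ] [598.9 182.9 157. ]
knob [ 509.1 -118.4  119. ] [ 508.4 -117.6  117. ]
holes s [ 499.6 -158.1   64. ] [ 490.2 -196.4   64. ] [ 481.1 -236.    64. ] [ 472.2 -274.8   64. ]
holes t [ 500.  -158.9   64. ] [ 491.  -197.9   64. ] [ 482.  -236.8   64. ] [ 473.  -275.5   64. ]
dir [ 27.4 116.7   0. ] [-13.2  39.9]
dir [ 27.  116.7   0. ] [-13.   39.9]
slidetop [528.3  56.   61. ] [562.1  16.5  61. ] [568.8  46.9  61. ] [574.2  47.6  61. ] [569.9  18.1  61. ] [521.4  56.4  61. ] [517.1  24.7  61. ]
fit top34 [480.5  29.6  46. ] [483.3  24.9  40. ] [577.1 -77.3  46. ] [577.9 -80.3  40. ]
```

Both views agree to 2–4 mm, and the hole pitch comes out at 39.9 mm, as it should. The measured points are:

| Item | Position |
|---|---|
| Wheel axis | about (572,153) |
| Handle | about (600.5,185.5) |
| Knob | about (508.8,-119.5) |
| Jig yaw | about -13.1° |

The tool already has its jaws along the jig's y. I'm moving over the handle now.

Request:
arm_command(
  commands=[
    [0.9,-0.84,0,0,0,0],
    [0.9,-0.84,0,0,0,0],
    [0.9,-0.84,0,0,0,0],
  ],
  gripper=0,
  newtons=40,
)

```text
clock: 0.48
tcp_pos: [241.7, 519.6, 251.7]
ee_rot: [-90.1, -0.1, -14.0]
ft_force: [0.2, 0.3, -0.3]
grip_width: 66.5
```

Request:
arm_command(
  commands=[
    [0.9,-0.84,0,0,0,0],
    [0.9,-0.84,0,0,0,0],
    [0.9,-0.84,0,0,0,0],
  ],
)

```text
clock: 0.85
tcp_pos: [330.6, 435.9, 251.7]
ee_rot: [-90.1, -0.1, -14.0]
ft_force: [0.5, 0.6, -0.2]
grip_width: 46.5
```

Request:
arm_command(
  commands=[
    [0.9,-0.84,0,0,0,0],
    [0.9,-0.84,0,0,0,0],
    [0.9,-0.84,0,0,0,0],
  ],
)

```text
clock: 1.23
tcp_pos: [419.9, 352.3, 251.7]
ee_rot: [-90.1, -0.1, -14.0]
ft_force: [-0.5, 0.5, 0.6]
grip_width: 45.9
```

Request:
arm_command(
  commands=[
    [0.9,-0.84,0,0,0,0],
    [0.9,-0.84,0,0,0,0],
    [0.9,-0.84,0,0,0,0],
  ],
)

```text
clock: 1.6
tcp_pos: [509.4, 268.5, 251.5]
ee_rot: [-90.1, -0.1, -13.9]
ft_force: [-1.4, 0.5, 0.2]
grip_width: 46.0
```

Request:
arm_command(
  commands=[
    [0.9,-0.84,-0.3,0,0,0],
    [0.9,-0.84,-0.3,0,0,0],
    [0.9,-0.84,-0.3,0,0,0],
    [0.9,-0.84,-0.3,0,0,0],
  ],
)

```text
clock: 2.1
tcp_pos: [595.7, 189.9, 221.1]
ee_rot: [-90.0, 0.1, -13.5]
ft_force: [0.4, 0.7, 0.1]
grip_width: 45.7
```

Request:
arm_command(
  commands=[
    [0.04,-0.02,-0.2,0,0,0],
    [0.04,-0.02,-0.4,0,0,0],
    [0.04,-0.02,-0.6,0,0,0],
    [0.04,-0.02,-0.78,0,0,0],
    [0.04,-0.02,-0.78,0,0,0],
  ],
)

```text
clock: 2.72
tcp_pos: [599.1, 187.0, 142.6]
ee_rot: [-90.0, 0.1, -13.5]
ft_force: [0.1, 0.6, 0.1]
grip_width: 45.9
```

```bash
python3 - <<'E'
from h import *
from plant import arm
c=arm.camera("scene"); t=arm.camera("top"); print(arm.read_state()["tcp_pos"],arm.read_state()["ft_force"])
b=crop(t,235,190,100,75,4);a=crop(c,340,150,100,75,4)
cv2.imwrite("pics/g1.png",np.hstack([a,b]))
E
```

```text
[600.59987772 186.43529284 144.22115545] [ 0.57646425 -0.28673309 -0.04024242]
```

View pics/g1.png

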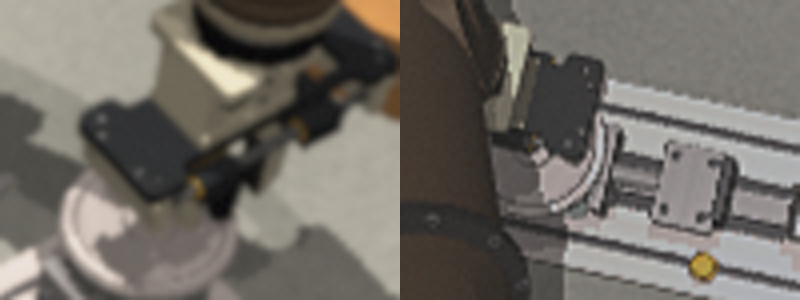

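The gripper body hides the handle, and there was no contact force on the way down. I'll close and check the width.

Request:
arm_command(
  commands=[
    [0,0,0,0,0,0],
    [0,0,0,0,0,0],
    [0,0,0,0,0,0],
    [0,0,0,0,0,0],
    [0,0,0,0,0,0],
  ],
  gripper=1,
  newtons=30,
)

```text
clock: 3.45
tcp_pos: [601.1, 186.2, 144.2]
ee_rot: [-89.9, -0.1, -13.6]
ft_force: [1.5, 2.5, 3.1]
grip_width: 19.4
```

Width 19.4 mm means the handle is gripped, and the offset from the axis is 43.6 mm at 49°. Now working out the circle table.

```bash
python3 - <<'E'
import numpy as np
f=lambda a:.44*np.array([np.cos(np.radians(a)),np.sin(np.radians(a))])
for k in range(6):
    b=49+40*k; print(b,[[*np.round(f(b+8*i)-f(b),3).tolist(),0,0,0,0] for i in range(1,6)])
E
```

```text
49 [[-0.049, 0.037, 0, 0, 0, 0], [-0.103, 0.067, 0, 0, 0, 0], [-0.16, 0.089, 0, 0, 0, 0], [-0.22, 0.103, 0, 0, 0, 0], [-0.281, 0.108, 0, 0, 0, 0]]
89 [[-0.061, -0.003, 0, 0, 0, 0], [-0.122, -0.015, 0, 0, 0, 0], [-0.18, -0.035, 0, 0, 0, 0], [-0.234, -0.063, 0, 0, 0, 0], [-0.285, -0.098, 0, 0, 0, 0]]
129 [[-0.045, -0.042, 0, 0, 0, 0], [-0.084, -0.09, 0, 0, 0, 0], [-0.115, -0.142, 0, 0, 0, 0], [-0.139, -0.199, 0, 0, 0, 0], [-0.155, -0.258, 0, 0, 0, 0]]
169 [[-0.007, -0.061, 0, 0, 0, 0], [-0.006, -0.122, 0, 0, 0, 0], [0.003, -0.183, 0, 0, 0, 0], [0.021, -0.242, 0, 0, 0, 0], [0.047, -0.297, 0, 0, 0, 0]]
209 [[0.033, -0.051, 0, 0, 0, 0], [0.074, -0.098, 0, 0, 0, 0], [0.12, -0.138, 0, 0, 0, 0], [0.172, -0.172, 0, 0, 0, 0], [0.227, -0.197, 0, 0, 0, 0]]
249 [[0.059, -0.018, 0, 0, 0, 0], [0.119, -0.028, 0, 0, 0, 0], [0.181, -0.029, 0, 0, 0, 0], [0.242, -0.021, 0, 0, 0, 0], [0.301, -0.005, 0, 0, 0, 0]]
```

Request:
arm_command(
  commands=[
    [-0.05,0.037,0,0,0,0],
    [-0.103,0.067,0,0,0,0],
    [-0.16,0.09,0,0,0,0],
    [-0.22,0.103,0,0,0,0],
    [-0.28,0.108,0,0,0,0],
  ],
)

```text
clock: 4.08
tcp_pos: [573.2, 197.6, 144.2]
ee_rot: [-89.9, -0.1, -13.5]
ft_force: [3.2, 4.2, 1.9]
grip_width: 19.2
```

Request:
arm_command(
  commands=[
    [-0.061,-0.003,0,0,0,0],
    [-0.122,-0.015,0,0,0,0],
    [-0.18,-0.035,0,0,0,0],
    [-0.234,-0.063,0,0,0,0],
    [-0.285,-0.098,0,0,0,0],
  ],
)

```text
clock: 4.7
tcp_pos: [543.8, 187.9, 144.1]
ee_rot: [-89.9, 0.0, -13.5]
ft_force: [0.3, 4.7, 3.3]
grip_width: 19.2
```

```bash
python3 - <<'E'
from h import *
from plant import arm
t=arm.camera("top"); s=arm.read_state(); print(s["tcp_pos"],s["ft_force"])
cv2.imwrite("pics/g2.png",crop(t,240,195,120,80,6))
E
```

```text
[543.04463529 187.23636725 144.08495029] [-3.7106666   4.80995048  4.93891202]
```

View pics/g2.png

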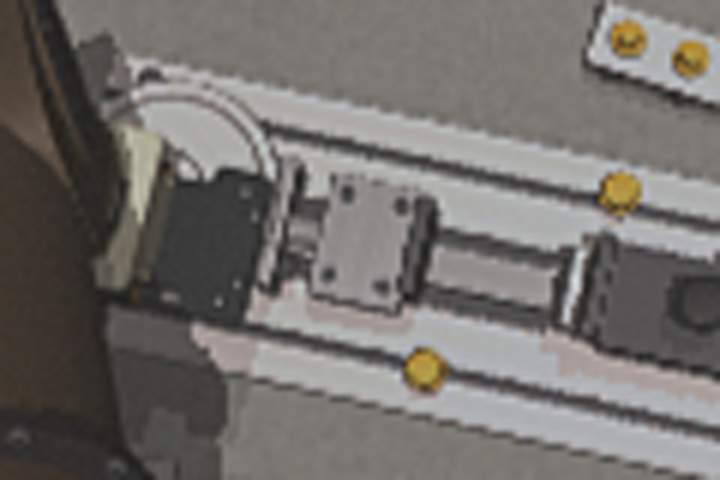

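The picture shows the slide about 20 mm further back, as expected for 80°. The slide back is at crop x≈318 and the stop plate at x≈290, so under 15 mm remains. I'll carry on in smaller bites.

Request:
arm_command(
  commands=[
    [-0.045,-0.042,0,0,0,0],
    [-0.084,-0.09,0,0,0,0],
    [-0.115,-0.142,0,0,0,0],
  ],
)

```text
clock: 5.12
tcp_pos: [532.1, 173.2, 144.1]
ee_rot: [-89.9, 0.0, -13.5]
ft_force: [-2.3, 3.2, 5.6]
grip_width: 19.6
```

Request:
arm_command(
  commands=[
    [-0.024,-0.057,0,0,0,0],
    [-0.04,-0.116,0,0,0,0],
    [-0.04,-0.116,0,0,0,0],
  ],
)

```text
clock: 5.5
tcp_pos: [528.5, 162.8, 144.1]
ee_rot: [-89.8, 0.0, -13.5]
ft_force: [-1.2, 8.3, 3.5]
grip_width: 19.4
```

Request:
arm_command(
  commands=[
    [-0.007,-0.061,0,0,0,0],
    [-0.007,-0.061,0,0,0,0],
    [-0.007,-0.061,0,0,0,0],
  ],
)

```text
clock: 5.88
tcp_pos: [528.2, 161.4, 144.2]
ee_rot: [-89.6, -0.0, -13.3]
ft_force: [2.4, 21.3, -2.9]
grip_width: 19.6
```

The force jumped to 21 N with almost no further motion at about 120° of winding, which is the stop. I'll hold there, ease the push, release, and look.

Request:
arm_command(
  commands=[
    [0,0,0,0,0,0],
    [0,0,0,0,0,0],
    [0,0,0,0,0,0],
    [0,0.03,0,0,0,0],
    [0,0.04,0,0,0,0],
  ],
)

```text
clock: 6.5
tcp_pos: [528.3, 162.5, 144.1]
ee_rot: [-89.8, -0.0, -13.4]
ft_force: [2.0, 10.2, 0.2]
grip_width: 19.3
```

Request:
arm_command(
  commands=[
    [0,0,0,0,0,0],
    [0,0,0,0,0,0],
    [0,0,0.2,0,0,0],
    [0,0,0.5,0,0,0],
    [0,0,0.8,0,0,0],
  ],
  gripper=0,
)

```text
clock: 7.12
tcp_pos: [527.4, 157.4, 224.1]
ee_rot: [-90.1, 0.1, -13.6]
ft_force: [-0.5, -0.1, 0.0]
grip_width: 45.8
```

Request:
arm_command(
  commands=[
    [-0.06,-0.93,0,0,0,0],
    [-0.06,-0.93,0,0,0,0],
    [-0.06,-0.93,0,0,0,0],
  ],
)

```text
clock: 7.5
tcp_pos: [521.4, 61.7, 223.7]
ee_rot: [-90.1, 0.0, -13.9]
ft_force: [0.5, 1.2, -0.1]
grip_width: 45.6
```

Request:
arm_command(
  commands=[
    [-0.06,-0.93,0,0,0,0],
    [-0.06,-0.93,0,0,0,0],
    [-0.06,-0.93,0,0,0,0],
  ],
)

```text
clock: 7.88
tcp_pos: [515.5, -29.7, 223.6]
ee_rot: [-90.1, 0.0, -13.8]
ft_force: [-0.2, 0.7, -0.2]
grip_width: 46.1
```

Request:
arm_command(
  commands=[
    [-0.07,-0.92,0,0,0,0],
    [-0.07,-0.92,0,0,0,0],
    [-0.07,-0.92,0,0,0,0],
    [-0.07,-0.92,0,0,0,0],
  ],
)

```text
clock: 8.38
tcp_pos: [509.3, -117.4, 223.4]
ee_rot: [-90.0, 0.0, -13.5]
ft_force: [0.9, 0.3, -0.2]
grip_width: 45.9
```

```bash
python3 - <<'E'
from h import *
from plant import arm
t=arm.camera("top"); c=arm.camera("scene");s=arm.read_state(); print(s["clock"],s["tcp_pos"],s["ft_force"])
pickle.dump({"top":t,"scene":c},open("c1.pkl","wb"))
cv2.imwrite("pics/g3.png",np.hstack([crop(t,240,195,65,80,6),crop(c,310,175,65,80,6)]))
E
```

```text
8.475 [ 509.27686818 -117.32781543  223.52131487] [-0.83082012  0.13272504 -0.16911938]
```

View pics/g3.png

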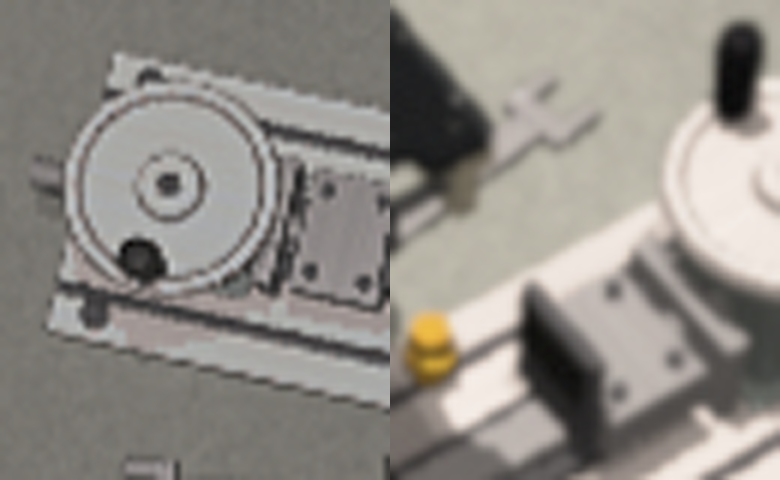

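The slide now stands close up to the stop plate. I'll check the released handle's angle numerically against 169–170°.

```bash
python3 - <<'E'
from h import *
t=pickle.load(open("c1.pkl","rb"))["top"]
T=lambda x,y:((x+.5)/6-.5+240,(y+.5)/6-.5+195)
h=onz(t,T(141,259),157);w=onz(t,T(170,184),115);v=h-w
print(h,w,np.degrees(np.arctan2(v[1],v[0])),np.hypot(*v[:2]))
q=[onz(t,T(*p),61) for p in((327,190),(310,271),(364,283))];m=(q[0]+q[2])/2
u=np.array([np.sin(np.radians(13.1)),np.cos(np.radians(13.1)),0]); m0=np.array([545.7,36.7,61]); print(m,(m-m0)@u)
E
```

```text
[528.24053411 159.86397685 157.        ] [572.53071671 151.70635479 115.        ] 169.56389568789493 45.03517593755264
[552.33172855  65.79213768  61.        ] 29.8381328828111
```

Request:
arm_command(
  commands=[
    [-0.01,0,-0.3,0,0,0],
    [-0.01,0,-0.6,0,0,0],
    [-0.01,0,-0.6,0,0,0],
  ],
)

```text
clock: 8.85
tcp_pos: [506.7, -117.8, 162.1]
ee_rot: [-90.0, 0.2, -13.5]
ft_force: [-0.6, 0.2, -0.2]
grip_width: 45.9
```

Handle angle 169.6°, slide moved 29.8 mm (31.5 mm predicted from the wheel): consistent with the stop. Going down onto the knob.

Request:
arm_command(
  commands=[
    [0.01,0,-0.2,0,0,0],
    [0.01,0,-0.4,0,0,0],
    [0.01,0,-0.53,0,0,0],
    [0.01,0,-0.53,0,0,0],
  ],
)

```text
clock: 9.35
tcp_pos: [508.9, -118.9, 110.7]
ee_rot: [-90.0, 0.0, -13.5]
ft_force: [0.0, -0.3, 0.5]
grip_width: 45.9
```

Request:
arm_command(
  commands=[
    [0,0,0,0,0,0],
    [0,0,0,0,0,0],
    [0,0,0,0,0,0],
    [0,0,0,0,0,0],
  ],
  gripper=1,
  newtons=50,
)

```text
clock: 9.85
tcp_pos: [509.5, -119.3, 111.4]
ee_rot: [-90.0, -0.1, -13.6]
ft_force: [0.1, 1.1, 6.8]
grip_width: 28.7
```

Knob gripped at 28.7 mm. Now pulling up 12 mm.

Request:
arm_command(
  commands=[
    [0,0,0.04,0,0,0],
    [0,0,0.08,0,0,0],
    [0,0,0.12,0,0,0],
    [0,0,0.12,0,0,0],
    [0,0,0.12,0,0,0],
  ],
)

```text
clock: 10.48
tcp_pos: [509.3, -119.3, 122.5]
ee_rot: [-90.0, -0.0, -13.6]
ft_force: [5.9, -0.5, -11.6]
grip_width: 28.6
```

The pull of about 11.6 N matches the spring with the pin out. Drawing 40 mm along jig -y.

Request:
arm_command(
  commands=[
    [-0.02,-0.09,0,0,0,0],
    [-0.04,-0.19,0,0,0,0],
    [-0.07,-0.29,0,0,0,0],
    [-0.09,-0.39,0,0,0,0],
    [-0.09,-0.39,0,0,0,0],
  ],
)

```text
clock: 11.1
tcp_pos: [500.0, -159.0, 122.5]
ee_rot: [-90.0, -0.0, -13.6]
ft_force: [5.1, -1.8, -11.2]
grip_width: 28.7
```

Request:
arm_command(
  commands=[
    [0,0,-0.03,0,0,0],
    [0,0,-0.06,0,0,0],
    [0,0,-0.06,0,0,0],
  ],
)

```text
clock: 11.48
tcp_pos: [500.1, -158.9, 116.4]
ee_rot: [-90.0, -0.0, -13.6]
ft_force: [6.0, -2.6, -10.9]
grip_width: 28.9
```

Request:
arm_command(
  commands=[
    [0,0,-0.03,0,0,0],
    [0,0,-0.06,0,0,0],
    [0,0,-0.07,0,0,0],
    [0,0,-0.07,0,0,0],
  ],
)

```text
clock: 11.98
tcp_pos: [500.2, -159.0, 111.3]
ee_rot: [-90.0, -0.1, -13.6]
ft_force: [-2.6, -0.9, 16.3]
grip_width: 28.9
```

```bash
python3 - <<'E'
from plant import arm
s=arm.read_state(); print(s["tcp_pos"],s["ft_force"],s["grip_width"])
E
```

```text
[ 500.2467418  -159.02227296  111.33317219] [-2.59112742 -0.87519621 16.25167792] 28.942053629529514
```

The pin bottomed at z=111.3, the height at which the knob was gripped, with the force turning from -11 to +16 N. That means it's home after 40 mm of TCP travel. One final look before handing in.

```bash
python3 - <<'E'
from h import *
from plant import arm
t=arm.camera("top"); c=arm.camera("scene")
cv2.imwrite("pics/f.png",np.hstack([crop(t,240,190,195,120,2),crop(c,190,175,195,120,2)]))
d=pickle.load(open("c0.pkl","rb"))
for n,c2,bx in(("top",t,(240,190,195,120)),("scene",c,(190,175,240,170))):
  for nm,i in(("before",d[n]["img"]),("after",c2["img"])):
    x,y,w,h=bx; hsv=cv2.cvtColor(i[y:y+h,x:x+w],cv2.COLOR_BGR2HSV)
    k,l,st,ce=cv2.connectedComponentsWithStats(cv2.inRange(hsv,(15,130,90),(35,255,255)))
    print(n,nm,[(ce[j]+[x,y]).round(1).tolist() for j in range(1,k) if st[j,4]>8])
E
```

```text
top before [[344.0, 201.0], [354.7, 204.2], [365.1, 207.9], [342.8, 226.6], [310.4, 256.2]]
top after [[344.0, 201.0], [354.7, 204.2], [365.1, 207.8], [342.3, 225.3], [310.4, 256.0]]
scene before [[316.5, 233.0], [315.5, 280.9], [340.3, 301.8], [327.0, 308.1], [313.4, 314.6]]
scene after [[316.3, 232.9], [315.6, 280.9], [340.4, 301.8], [327.0, 308.1], [313.4, 314.6]]
```

View pics/f.png

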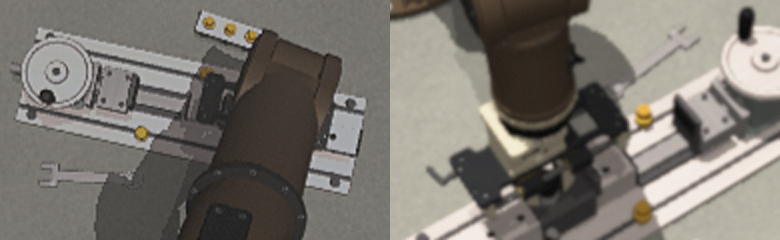

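The head slide is still back at its stop plate, the fittings and spanner haven't moved, and the gripper is on the knob. Handing in.

```bash
python3 -c "
from plant import arm
print(arm.sign_off())"
```

```text
the job is handed in; nothing more can be done
None
```

The jig is changed over and handed in at about 12 s, with the gripper still holding the knob. No verdict was reported.

- **Head slide:** I wound the handwheel about 120° anticlockwise until it went hard, with the force at the handle rising to 21 N. After release the handle stood at 169.6°, where it stopped. The camera showed the slide moved 29.8 mm against about 31.5 mm predicted from the wheel angle. That 1.7 mm difference is within camera error. The sub-1 mm gap itself rests on the hard stop I felt, as the pictures can't resolve it.
- **Tail slide:** I pulled the knob up 12 mm, with the force matching the spring. I then drew the slide 40 mm along the tube (measured 40.7 mm on the reading) and let the pin down. It bottomed at the height where I first gripped the knob (111.3 mm against 111.4 mm), with the force turning from an 11 N pull to a 16 N push. I judged the pin home from this, because the arm hid the hole in the last pictures.
- **Loose things:** The two fittings and the valve block stubs were within about 1 px of their starting places; the spanner showed no sign of having moved. I did not measure the hex key, mug, bin or carton afterwards; the arm came low only at the handwheel and the knob, away from all four.

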